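# Turn the inner ring of a dual hob plate down to simmer

### The arm

A 6-joint arm with a two-finger parallel gripper is mounted at the origin on the work surface. World frame = base frame: x ahead of the robot, y to its left, z up, the work surface at z = 0. Lengths are in m, angles in rad, forces in N, time in s.
With the tool pointing down it reaches from about 0.25 to 0.775 m from the base axis. Payload 4 kg.
Tool frame: the origin (TCP) lies at the very end of the fingers, on their centre line; the grasp point (between the pads) lies 19 mm behind it (pinch_z is the distance from the TCP to the grasp point, in m); z points along the fingers, y is the line along which they close (so a half turn about z gives the same grasp; the last joint's range is limited). The gripper opens to 94 mm and grips with 3 to 60 N. Pads are 16 mm wide; open, the fingers measure 119 mm over their backs; the gripper's body (75 mm by 177 mm) begins 78 mm behind the grasp point.
Start: joints at [-1.346, 0.087, 1.371, -0, 1.684, -0.103], TCP at [0.177, -0.521, 0.173] pointing down, gripper open.
Joint ranges: [-3.1, 3.1], [-0.76, 2.03], [0.27, 2.55], [-1.08, 4.22], [0.17, 2.65], [-2.57, 2.57]. Speed limits (rad/s): [2.79, 2.79, 3.14, 3.14, 3.14, 3.14].

### API

Orientations are given as a rotation vector (axis times angle).
In Python, from rig import * gives the robot as it stands.
- The arm moves only by the tool move_arm, never from a script. Its argument "deltas" is one flat list of numbers, 7 for each row, row after row: the shift along the tool's x, y, z in m, then the turn, a rotation vector about the tool's x, y, z in rad, then the closure, from 0 (fully open) to 1 (shut). In form: [x, y, z, rx, ry, rz, gripper, x, y, z, rx, ry, rz, gripper, ...]. A call has 1 to 10 rows; each row shifts and turns the commanded pose from where the row before left it, along the tool's axes as they then stand; what a row does not reach is not made up. A row lasts 1/12 s, in which the tool goes at most 41.7 mm and 7.16 degrees, less where a joint would pass 70% of its speed; a pose out of reach is approached as far as the arm can. A call with a gripper value outside its range is refused whole. The fingers move at their own pace and stop on an object; "grip_force" is the grip in N (left out, the last holds). Time passes only in rows, so rows that do not move let the fingers close. It gives the time, the measured TCP pose, the force, the opening and the grip force at its end, in the units of the state.
- read_state(): the state, without advancing time (a new reading comes with each control period).
- camera(name): name is "side" or "top"; returns (picture, depth): 384x512x3 uint8, red, green, blue; 384x512 float32, m along the optical axis (not along the pixel's ray), 0 where there is no reading.
- get_calibration(name): a dict with "mtx" (3x3 intrinsics, pixels), "position" and "rotation" of the camera in the world. Camera axes: x right, y up, looking along -z (the intrinsics and any distortion apply to the point x, -y, -z); pixel columns grow to the right and rows downward; lengths in m; the calibration is good to about 2 mm. A picture is of the moment at which its call begins. get_calibration takes no time and is no camera call.
- sign_off(): hands the job in; it is judged then, once.
Trained networks look in the newest picture that a camera, given by its name, has taken for a name from the list of things; names that differ only in an ending like _2 or _b are one class to them, and where a whole thing is asked for, a point or a joint stands for the part that bears it (a point fixed in the world has none). Each returns a list of dicts, best first, with "confidence" (0 to 1); they miss things now and then, are a little off and sometimes report something else, mostly with a low value. They report only what shows in the picture. A call takes as long as a camera call.
- silhouettes(camera, thing): "pixels" (384x512 bool, what is visible of it) and "bbox" ([left, top, width, height] in pixels, round what is visible of it).
The state is a dict: "time": time; "qpos": joint angles; "dq": joint speeds; "joint_efforts": joint torques, N m; "eef_pos": TCP position; "orientation": TCP orientation; "wrist_force": force on the tool from outside, world axes, zero at the start; "moment": the same for the moment, N m; "opening": opening from 0.0 (shut) to 1.0 (fully open); "gripper_force": force on a finger pad.
Only numpy, scipy, OpenCV 4.12 (cv2) and the standard library are available. Lean on these libraries where they do the work, as an engineer would, in place of code of your own. Each camera call takes 0.05 s, during which the arm holds its last target. There are 200 camera calls.

### The job

The small saucepan on the hob's double-ring plate should only simmer. On that plate's two-tier knob, turn the small black upper (inner) knob anticlockwise until its white pointer points at the orange mark on the grey disc around it. Leave the wide silver outer knob beneath it, and the other plate's single black knob, set as they are, and let go.

Things in the scene. Friction and masses are not known exactly. Their poses are not given: they have to be found in the camera images.
- inner_grip (a point): Inner knob, to be turned: black upright bar 34 mm long, 14 thick, 36 high on a black collar 35 mm wide, 6 high. Point: on the vertical turning axis, 12 mm below the bar's top, 28 above the silver outer knob's top, about 110 above the worktop. x runs along the bar to where its white pointer points, y across the 14 mm, z up. Light friction (0.03 N m); stays where left. On the left or the right
- inner (a joint): Inner knob's angle, rad, 0 to 4.7, growing clockwise seen from above. At 0 the pointer points square to the hob's far edge (away from the robot); at 1.2 at the orange mark (15 x 7 mm, on the grey disc 42 mm from the axis). Starts between 1.9 and 2.6. The saucepan, top about 175 mm above the worktop, stands 195 mm beyond the knob; the hob's black top is 60 mm above the worktop
- outer_mark (a point): Outer knob of the same control, not to be turned: silver fluted disc 60 mm across, 16 high, its flat top 81 mm above the worktop; same axis as the inner knob but turns separately, with the same light friction. Point: on its top at the blue pointer line, 26 mm from the axis; x outward along that line, z up
- single_mark (a point): The other plate's control, not to be turned: one black knob 52 mm across with a bar 48 x 14 mm, 280 mm to one side of the two-tier knob; its plate has one printed ring and carries a frying pan. Point: on the bar's top at the pointer end, 24 mm from its axis, about 105 mm above the worktop; x outward along the pointer

How it is judged:
By the outcome, as a careful person would: the job done as asked, in the order asked, and still so for the second after the job is handed in, with the robot touching nothing.
It also fails if it takes over 32 s, if anything falls off the work surface, if the arm or the gripper's body presses on something with over 40 N, if the wrist force passes 120 N, or if a joint passes its speed limit or range.

## Working session

There is one attempt and no reset: what is moved stays moved. The work goes in short steps, Python scripts to look and compute and a tool call to move; the robot and the scene stay as the last step left them, time stands still between calls to the robot, and variables do not carry over. Pictures are saved under pics/ and viewed, at most 10 in all, crops included, and the job is handed in when it is done.

Besides the shell and the picture viewer there is one more tool, called after "Emit:" as name(argument=value, ...) on one line, values as JSON. move_arm: Moves the arm, as the interface text tells. Its arguments: {"type":"object","properties":{"deltas":{"type":"array","items":{"type":"number"}},"grip_force":{"type":"number"}},"required":["deltas"]}

```bash
mkdir -p pics; cat > h.py <<'E'
from rig import *
import numpy as np, cv2
def world(name,px,z=None,depth=None):
    c=get_calibration(name);K=np.array(c['mtx']);R=np.array(c['rotation']);p=np.array(c['position'])
    if R.shape!=(3,3): R=cv2.Rodrigues(R)[0]
    px=np.atleast_2d(px).astype(float)
    d=np.c_[(px[:,0]-K[0,2])/K[0,0],-(px[:,1]-K[1,2])/K[1,1],-np.ones(len(px))]@R.T
    s=(z-p[2])/d[:,2] if depth is None else depth
    return p+d*np.reshape(s,(-1,1))
def save(n,im): cv2.imwrite('pics/'+n,im[:,:,::-1])
E
python3 - <<'E'
from h import *
print(read_state()); print(get_calibration('top'))
im,d=camera('top')
for t in ['inner_grip','outer_mark','single_mark']:
    for r in silhouettes('top',t)[:2]:
        ys,xs=np.where(r['pixels']); P=world('top',np.c_[xs,ys],depth=d[ys,xs])
        print(t,r['confidence'],r['bbox'],P.mean(0),np.percentile(P,[5,95],axis=0))
im2,_=camera('side')
save('a.png',cv2.resize(im,(800,600)));save('b.png',cv2.resize(im2,(800,600)))
E
```

```text
{'time': 0.0, 'qpos': array([-1.34607381e+00,  8.79598521e-02,  1.37223958e+00, -2.79286710e-05,
        1.68359148e+00, -1.03093094e-01]), 'dq': array([-0.00038921, -0.00232636,  0.00114743,  0.00020612,  0.00052371,
       -0.00019653]), 'joint_efforts': array([-2.06141907e-03, -3.40191865e+01, -3.02425039e+01,  7.15989084e-02,
        3.30542272e-02, -1.64097787e-04]), 'eef_pos': array([ 0.17693785, -0.52011172,  0.17200905]), 'orientation': array([-3.09732407e+00, -5.12266402e-01,  2.53204031e-04]), 'wrist_force': array([-0.16650552, -0.64971135,  0.52911019]), 'moment': array([0.03350915, 0.00407304, 0.05339373]), 'gripper_force': 0.0, 'opening': 0.998462074726631}
{'mtx': array([[374.88465041,   0.        , 257.94731598],
       [  0.        , 374.88465041, 194.58374593],
       [  0.        ,   0.        ,   1.        ]]), 'position': array([0.46324999, 0.02757812, 0.76039499]), 'rotation': array([ 0.12557303, -0.14869056, -1.54429081])}
inner_grip 0.93 [364.7, 223.6, 29.9, 18.7] [ 0.51540126 -0.18817435  0.10842188] [[ 0.50461338 -0.20291758  0.08559406]
 [ 0.52840121 -0.17696867  0.12256212]]
outer_mark 0.6 [354.7, 221.3, 36.8, 28.3] [ 0.51675083 -0.18598566  0.08238627] [[ 0.49076244 -0.21629319  0.07023359]
 [ 0.54350776 -0.16438203  0.08188454]]
single_mark 0.57 [204.5, 224.1, 29.8, 33.9] [0.49757449 0.08468648 0.08920403] [[0.47645214 0.06409308 0.07364156]
 [0.51890045 0.10662856 0.10523548]]
```

```bash
python3 - <<'E'
from h import *
im,d=camera('top')
c=im[185:275,320:430]; save('c.png',cv2.resize(c,None,fx=6.5,fy=6.5,interpolation=cv2.INTER_CUBIC))
h=cv2.cvtColor(im,cv2.COLOR_RGB2HSV)
def blob(m,z,n):
    m=m.astype(np.uint8); k,l,s,ce=cv2.connectedComponentsWithStats(m)
    for i in range(1,k):
        if s[i,4]>=6: print(n,s[i],ce[i],world('top',ce[i],z=z))
roi=np.zeros(d.shape,bool);roi[185:275,320:430]=1
blob(roi&(h[...,0]>5)&(h[...,0]<20)&(h[...,1]>150)&(h[...,2]>120),.065,'or')
blob(roi&(h[...,0]>95)&(h[...,0]<130)&(h[...,1]>120)&(h[...,2]>80),.081,'blue')
ys,xs=np.where(roi);P=world('top',np.c_[xs,ys],depth=d[ys,xs])
m=P[:,2]>.115;Q=P[m];print('bar',len(Q),Q.mean(0),Q.min(0),Q.max(0))
(cx,cy),wh,a=cv2.minAreaRect(np.float32(Q[:,:2]*1000));print(cx,cy,wh,a)
u,s,v=np.linalg.svd(Q[:,:2]-Q[:,:2].mean(0),full_matrices=False);print('dir',v[0],s)
W=m&(im[ys,xs].min(1)>150);print('white',P[W].mean(0),W.sum())
m=(P[:,2]>.078)&(P[:,2]<.084);(c,r)=cv2.minEnclosingCircle(np.float32(P[m][:,:2]*1000));print('outer',c,r)
E
```

```text
or [389 221   8   6  30] [392.43333333 223.93333333] [[ 0.53667731 -0.23396334  0.065     ]]
bar 217 [ 0.50564769 -0.14368379  0.26187867] [ 0.46324999 -0.20872218  0.11505458] [0.53048604 0.02757812 0.76039499]
498.9818420410156 -88.49610137939453 (29.09551239013672, 241.15011596679688) 10.2305908203125
dir [ 0.23695207 -0.97152134] [1.38843533 0.0979557 ]
white [ 0.5037307  -0.15551369  0.2493775 ] 40
outer (518.269775390625, -193.24403381347656) 31.33310317993164
```

View pics/a.png

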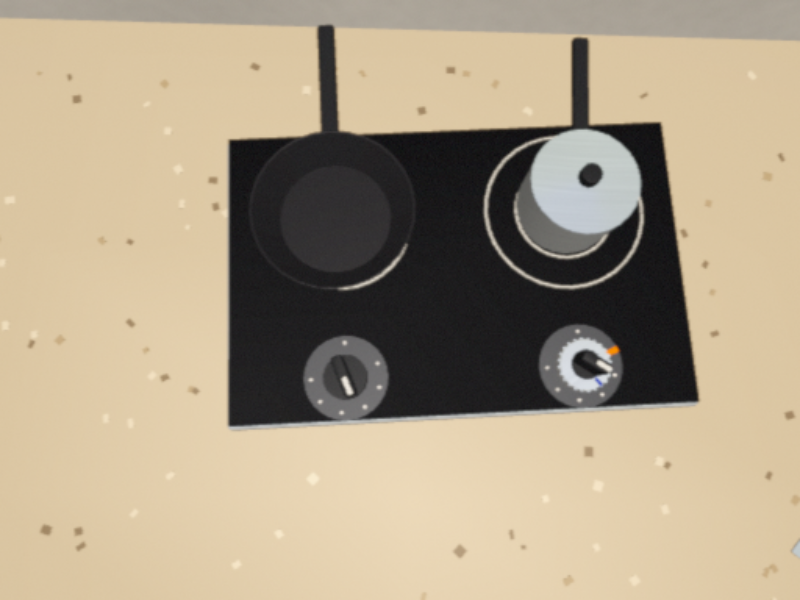

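View pics/c.png

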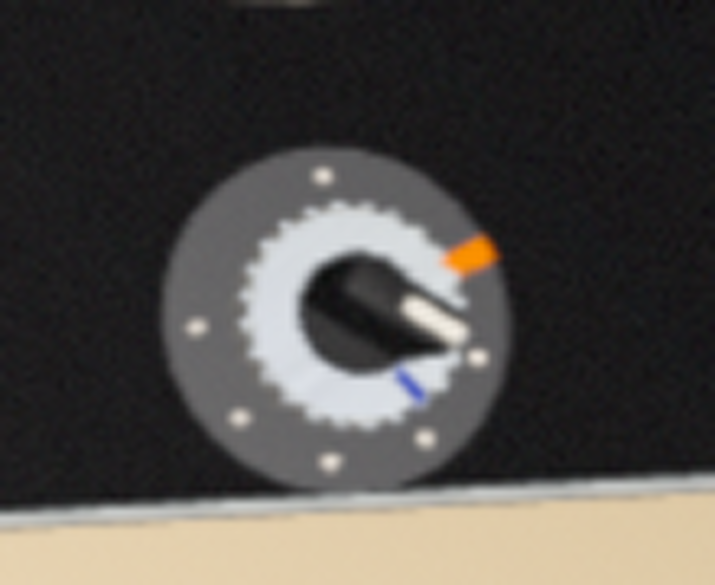

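The two-tier knob is on the right. In the crop, the white pointer runs from (410,300) to (460,333), the orange mark is at (470,255) and the blue line at (410,385).

```bash
python3 - <<'E'
from h import *
im,d=camera('top')
ys,xs=np.where(d>0);P=world('top',np.c_[xs,ys],depth=d[ys,xs])
near=np.hypot(P[:,0]-.517,P[:,1]+.193)<.05
Q=P[near&(P[:,2]>.114)&(P[:,2]<.13)];print('bar',len(Q),Q.mean(0),cv2.minAreaRect(np.float32(Q[:,:2]*1000)))
v=np.linalg.svd(Q[:,:2]-Q[:,:2].mean(0),full_matrices=False)[2][0];print('dir',v,np.degrees(np.arctan2(v[1],v[0])))
h=cv2.cvtColor(im,cv2.COLOR_RGB2HSV)
S=(h[...,1]<45)&(h[...,2]>185)
m=near&(P[:,2]<.085)&(P[:,2]>.07)&S[ys,xs]
print('silver',cv2.fitEllipse(cv2.convexHull(np.c_[xs,ys][m].astype(np.float32))))
e=cv2.fitEllipse(cv2.convexHull(np.c_[xs,ys][m].astype(np.float32)));print(world('top',e[0],z=.081))
w=world('top',[[383.2,231.4],[390.6,235.9]],z=.122);print('white',w,np.degrees(np.arctan2(*(w[1]-w[0])[[1,0]])))
o=world('top',[392.4,223.9],z=.063);print('or',o)
dots=np.array([[322,176],[478,357],[425,438],[331,462],[240,417],[196,327]])/6.5+[319.5,184.5]
print('dots',world('top',dots,z=.063))
E_=world('top',np.array([[230,427],[697,401]])*.64,z=.06);f=E_[1]-E_[0];print('edge dir',np.degrees(np.arctan2(f[1],f[0])))
b=world('top',np.array([[398,370],[421,402]])/6.5+[319.5,184.5],z=.081);print('blue',b)
E
```

```text
bar 168 [ 0.5177849  -0.19219952  0.12044223] ((517.8304443359375, -193.25830078125), (34.40418243408203, 14.454269409179688), 58.14680862426758)
dir [0.52572533 0.85065438] 58.2829151961796
silver ((373.90447998046875, 233.16754150390625), (32.39006805419922, 33.95986557006836), 126.17793273925781)
[[ 0.51740494 -0.19337105  0.081     ]]
white [[ 0.51750348 -0.19610914  0.122     ]
 [ 0.51010929 -0.20851671  0.122     ]] -120.79246820483607
or [[ 0.53694976 -0.23465533  0.063     ]]
dots [[ 0.5592409  -0.19136798  0.063     ]
 [ 0.50799992 -0.23463208  0.063     ]
 [ 0.48471871 -0.21848644  0.063     ]
 [ 0.47740708 -0.19138832  0.063     ]
 [ 0.4895187  -0.16575829  0.063     ]
 [ 0.51479659 -0.15374577  0.063     ]]
edge dir -85.70001937514434
blue [[ 0.50275427 -0.20529528  0.081     ]
 [ 0.49404601 -0.2113991   0.081     ]]
```

Emit:
move_arm(deltas=[0,0,0,0,0,-0.1,0,0,0,0,0,0,-0.1,0,0,0,0,0,0,-0.1,0,0,0,0,0,0,-0.1,0,0,0,0,0,0,-0.1,0,0,0,0,0,0,-0.1,0,0,0,0,0,0,-0.09,0], grip_force=8)

```text
time: 0.93
eef_pos: [0.1771, -0.5207, 0.1732]
orientation: [-2.74, -1.537, 0.0]
wrist_force: [0.6, -0.4, 0.5]
opening: 0.997
gripper_force: 0.0
```

Emit:
move_arm(deltas=[0.03,0.008,0,0,0,0,0,0.03,0.008,0,0,0,0,0,0.03,0.008,0,0,0,0,0,0.03,0.008,0,0,0,0,0,0.03,0.008,0,0,0,0,0,0.03,0.008,0,0,0,0,0,0.03,0.008,0,0,0,0,0,0.03,0.008,0,0,0,0,0,0.03,0.008,0,0,0,0,0,0.03,0.008,0,0,0,0,0])

```text
time: 1.77
eef_pos: [0.4036, -0.3063, 0.1733]
orientation: [2.743, 1.53, 0.0]
wrist_force: [-0.4, 0.2, 0.3]
opening: 1.001
gripper_force: 0.0
```

Emit:
move_arm(deltas=[0.03,0.008,0,0,0,0,0,0.03,0.008,0,0,0,0,0,0.03,0.008,0,0,0,0,0,0.03,0.008,0,0,0,0,0,0.02,0.004,0,0,0,0,0,0,0,0,0,0,0,0,0,0,0,0,0,0,0])

```text
time: 2.35
eef_pos: [0.5071, -0.2066, 0.1729]
orientation: [-2.742, -1.534, 0.001]
wrist_force: [-0.2, -0.7, 0.7]
opening: 1.002
gripper_force: 0.0
```

```bash
cat > st.py <<'E'
from h import *
s=read_state();R=cv2.Rodrigues(s['orientation'])[0];g=np.array([.5177,-.1932,.093])
print(s['time'],s['eef_pos'],'psi',np.degrees(np.arctan2(R[1,0],R[0,0])),'z',R[:,2],'tool delta',R.T@(g-s['eef_pos']),s['wrist_force'],s['moment'],s['opening'],s['gripper_force'],s['qpos'][5])
E
python3 st.py
```

```text
2.35 [ 0.50713808 -0.20663627  0.17293439] psi 58.438712977615424 z [-7.82892342e-04 -3.49551774e-04 -9.99999632e-01] tool delta [0.01703356 0.00200562 0.07992139] [-0.19532093 -0.72789661  0.67643447] [-0.01590967 -0.05181433  0.02960034] 1.002239108992069 0.0 0.06078973393891969
```

Emit:
move_arm(deltas=[0.017,0.002,0,0,0,0,0,0,0,0.02,0,0,0,0,0,0,0.02,0,0,0,0,0,0,0.015,0,0,0,0,0,0,0.013,0,0,0,0,0,0,0.012,0,0,0,0,0,0,0,0,0,0,0,0,0,0,0,0,0,0])

```text
time: 3.02
eef_pos: [0.5166, -0.1944, 0.0927]
orientation: [-2.744, -1.528, 0.002]
wrist_force: [0.1, 0.2, 0.7]
opening: 1.002
gripper_force: 0.0
```

```bash
python3 st.py; python3 - <<'E'
from h import *
im,_=camera('side')
c=get_calibration('side');R=cv2.Rodrigues(np.array(c['rotation']))[0] if np.shape(c['rotation'])!=(3,3) else c['rotation']
q=R.T@(np.array([.5177,-.1932,.1])-c['position']);K=c['mtx'];u=int(K[0,2]+K[0,0]*q[0]/-q[2]);v=int(K[1,2]-K[1,1]*q[1]/-q[2]);print(u,v)
save('d.png',cv2.resize(im[max(0,v-60):v+60,max(0,u-80):u+80],None,fx=5,fy=5,interpolation=cv2.INTER_CUBIC))
E
```

```text
3.0167 [ 0.51664437 -0.19441729  0.09273768] psi 58.24434944392467 z [-1.28064331e-03  2.98882737e-04 -9.99999135e-01] tool delta [ 0.00159053  0.00025662 -0.00026331] [0.05367504 0.21072856 0.74759432] [ 0.02332077  0.02547982 -0.03304726] 1.0021141812178211 0.0 0.09183512547246701
250 288
```

View pics/d.png

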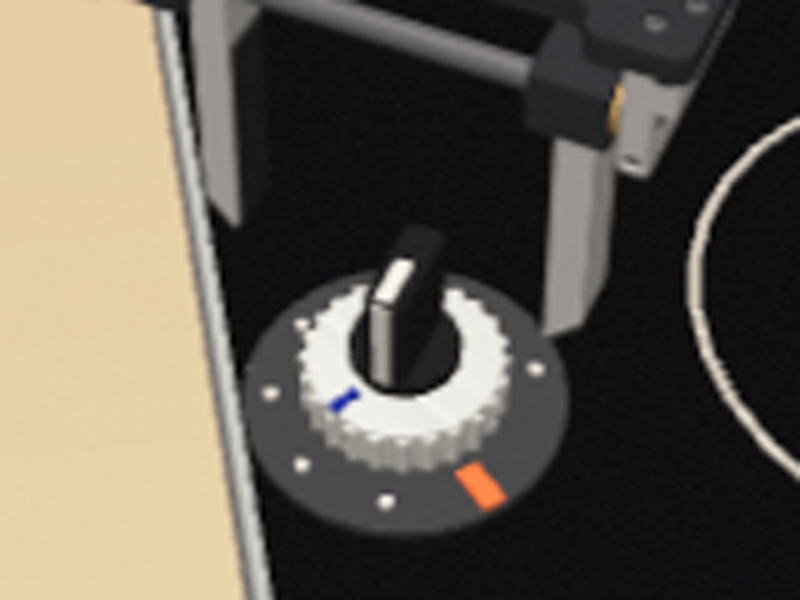

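The side view shows the fingers straddling the bar: bar at (405,290), finger tips at (235,220) and (570,330), orange mark at (480,487), blue line at (345,400). I'll close now.

Emit:
move_arm(deltas=[0.001,0,0,0,0,0,0.5,0,0,0,0,0,0,0.75,0,0,0,0,0,0,0.8,0,0,0,0,0,0,0.9,0,0,0,0,0,0,1,0,0,0,0,0,0,1,0,0,0,0,0,0,1,0,0,0,0,0,0,1], grip_force=8)

```text
time: 3.73
eef_pos: [0.518, -0.193, 0.0931]
orientation: [2.743, 1.531, -0.0]
wrist_force: [-0.5, 0.1, 0.6]
opening: 0.468
gripper_force: 0.0
```

```bash
python3 st.py
```

```text
3.7333 [ 0.51802699 -0.1929672   0.0931286 ] psi 58.31912299557835 z [-1.13396109e-04 -8.53344574e-05 -9.99999990e-01] tool delta [-0.00036982 -0.00015599  0.00012866] [-0.5342183   0.05258448  0.60557157] [-0.02063348  0.00405434  0.0353276 ] 0.46840956282304397 0.0 0.09388110794273856
```

Emit:
move_arm(deltas=[0,0,0,0,0,0,1,0,0,0,0,0,0,1,0,0,0,0,0,0,1,0,0,0,0,0,0,1,0,0,0,0,0,0,1,0,0,0,0,0,0,1,0,0,0,0,0,0,1,0,0,0,0,0,0,1])

```text
time: 4.4
eef_pos: [0.5181, -0.193, 0.0932]
orientation: [2.743, 1.531, -0.0]
wrist_force: [-0.0, 0.6, -0.3]
opening: 0.003
gripper_force: 0.0
```

```bash
python3 st.py
```

```text
4.4 [ 0.51806874 -0.19300521  0.09320992] psi 58.31340510544396 z [ 6.61242641e-05 -1.41545754e-04 -9.99999988e-01] tool delta [-0.00035943 -0.00021148  0.00020992] [-0.01529367  0.57587649 -0.2976428 ] [-0.07303788 -0.04492077 -0.0102755 ] 0.0026249564135817738 0.0 0.09393101084318828
```

The fingers shut fully with no force, so I'm looking before doing anything else.

```bash
python3 - <<'E'
from h import *
im,_=camera('side'); save('e.png',cv2.resize(im[228:348,170:330],None,fx=5,fy=5,interpolation=cv2.INTER_CUBIC))
s=read_state();print(s['opening'],s['gripper_force'],s['time'])
E
```

```text
0.0059977011571906635 0.0 4.45
```

View pics/e.png

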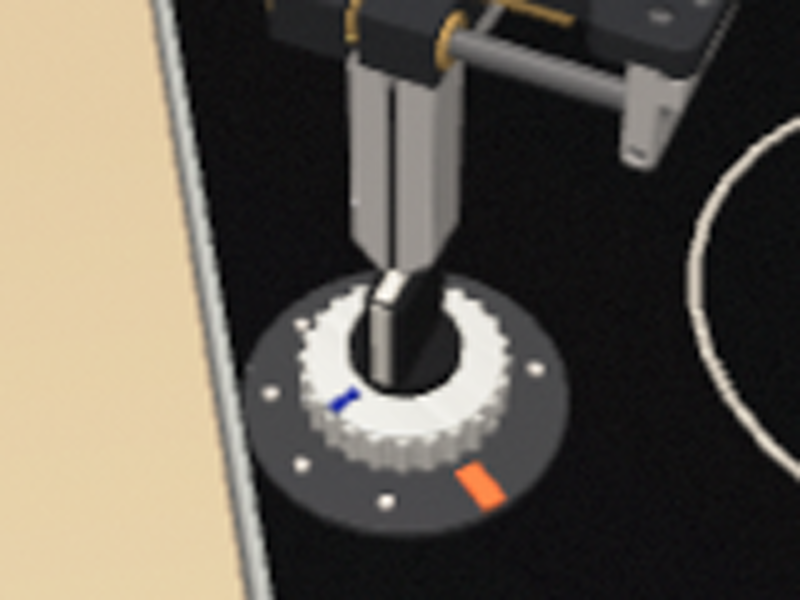

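Side view: the shut finger tips end at about (400,270), just behind or above the bar top (395,285). The bar hasn't moved. The real tip must be offset from the reported TCP, so I'll measure it with depth.

```bash
python3 - <<'E'
from h import *
im,d=camera('side')
ys,xs=np.where(d>0);P=world('side',np.c_[xs,ys],depth=d[ys,xs])
print(get_calibration('side')['position'])
for (u,v) in [(375,200),(420,200),(375,235),(420,235),(420,255),(405,262),(395,275),(380,295),(380,350),(425,250),(345,400),(480,487),(300,550),(480,330)]:
    x=170+u/5;y=228+v/5;k=np.argmin((xs-x)**2+(ys-y)**2);print(u,v,P[k].round(4))
im,dt=camera('top');save('f.png',cv2.resize(im[150:290,300:460],None,fx=4,fy=4,interpolation=cv2.INTER_CUBIC))
E
```

```text
[ 0.46185956 -0.63896547  0.61982458]
375 200 [ 0.5087 -0.1993  0.1516]
420 200 [ 0.5206 -0.2054  0.1564]
375 235 [ 0.5085 -0.2002  0.1383]
420 235 [ 0.5205 -0.2073  0.1444]
420 255 [ 0.5207 -0.2058  0.1344]
405 262 [ 0.5168 -0.2029  0.1297]
395 275 [ 0.5142 -0.2007  0.1212]
380 295 [ 0.5091 -0.2072  0.1208]
380 350 [ 0.5087 -0.2097  0.0999]
425 250 [ 0.5218 -0.2082  0.139 ]
345 400 [ 0.4982 -0.2099  0.0792]
480 487 [ 0.5354 -0.233   0.0636]
300 550 [ 0.4813 -0.2442  0.0575]
480 330 [ 0.5417 -0.1885  0.0791]
```

View pics/f.png

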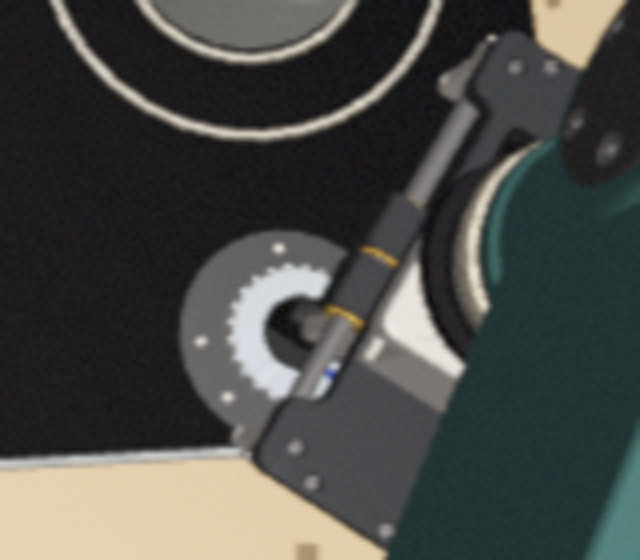

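The fingers show down to about z = 0.13, right above the bar, laterally centred. So the tips really sit about 35 mm higher than the reported z. I'll open, measure the tips, then go lower.

Emit:
move_arm(deltas=[0,0,0,0,0,0,0.4,0,0,0,0,0,0,0.4,0,0,0,0,0,0,0.4,0,0,0,0,0,0,0.4,0,0,0,0,0,0,0.4,0,0,0,0,0,0,0.4,0,0,0,0,0,0,0.4,0,0,0,0,0,0,0.4])

```text
time: 5.22
eef_pos: [0.5181, -0.193, 0.0932]
orientation: [2.743, 1.531, 0.0]
wrist_force: [0.1, -0.2, 0.4]
opening: 0.536
gripper_force: 0.0
```

```bash
cat > tips.py <<'E'
from h import *
import sys
s=read_state();R=cv2.Rodrigues(s['orientation'])[0]
im,d=camera('side')
ys,xs=np.where(d>0);P=world('side',np.c_[xs,ys],depth=d[ys,xs])
T=(P-s['eef_pos'])@R   # tool coords
o=s['opening']*.047
m=(abs(T[:,0])<.03)&(P[:,2]>.086)&(T[:,2]>-.08)
for n,c in (('y+',T[:,1]>o-.004),('y-',T[:,1]<-o+.004)):
    q=m&c&(abs(T[:,1])<o+.02); z=P[q][:,2]
    print(n,q.sum(),np.sort(z)[:12].round(4),'tool med',np.median(T[q],0),T[q].min(0),T[q].max(0))
print(s['eef_pos'],s['opening'])
save(sys.argv[1],cv2.resize(im[228:348,170:330],None,fx=5,fy=5,interpolation=cv2.INTER_CUBIC))
E
python3 tips.py g.png
```

```text
y+ 258 [0.1254 0.1267 0.127  0.1278 0.1281 0.1281 0.1285 0.1293 0.1298 0.1304
 0.1308 0.1312] tool med [-0.0097299   0.03353494 -0.06008664] [-0.01285018  0.02449928 -0.07985562] [ 0.00807096  0.0370912  -0.03218545]
y- 296 [0.1243 0.1249 0.1251 0.1255 0.1257 0.1263 0.1264 0.1266 0.1268 0.1275
 0.1275 0.1275] tool med [-0.00909923 -0.02761409 -0.05779435] [-0.01195496 -0.03801976 -0.07976664] [ 0.00742534 -0.02530719 -0.03114705]
[ 0.51806703 -0.19298625  0.09319754] 0.5362324230196748
```

View pics/g.png

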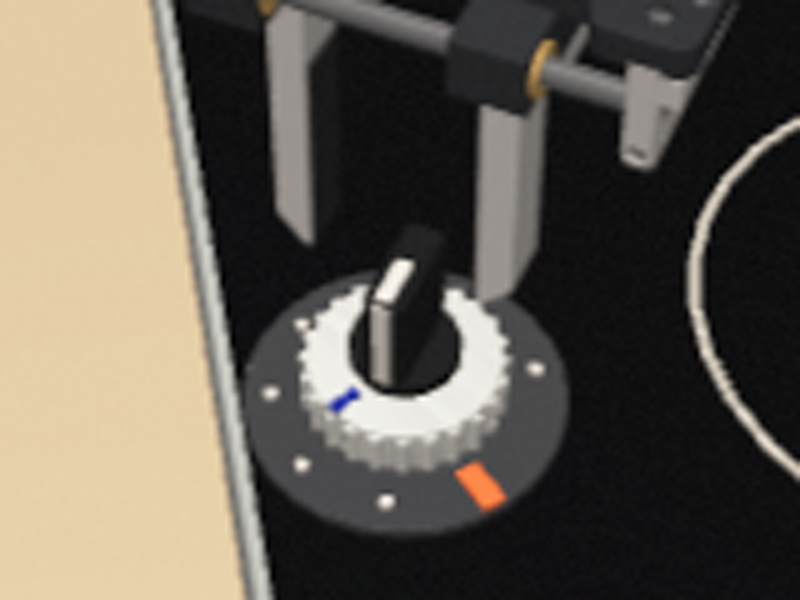

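The tips are at z ≈ 0.125 (at (310,243) and (490,300) in the crop), 32 mm above the reported TCP and laterally centred. I'll lower 29 mm, to tips at about 0.096.

Emit:
move_arm(deltas=[0,0,0.01,0,0,0,0.4,0,0,0.01,0,0,0,0.4,0,0,0.005,0,0,0,0.4,0,0,0.004,0,0,0,0.4,0,0,0,0,0,0,0.4])

```text
time: 5.68
eef_pos: [0.5169, -0.1924, 0.0622]
orientation: [-2.741, -1.529, 0.003]
wrist_force: [0.0, 0.5, 0.2]
opening: 0.598
gripper_force: 0.0
```

```bash
python3 tips.py h.png; python3 st.py
```

```text
y+ 242 [0.0927 0.0936 0.0967 0.0971 0.0971 0.0973 0.0978 0.0987 0.0989 0.099
 0.0998 0.1001] tool med [-0.00973108  0.03651258 -0.05923389] [-0.01212191  0.02714592 -0.07988796] [ 0.00838115  0.04016907 -0.03062123]
y- 273 [0.0924 0.0937 0.094  0.0944 0.0948 0.0949 0.0954 0.0956 0.0957 0.0959
 0.0959 0.0961] tool med [-0.00923463 -0.03053202 -0.05758656] [-0.01197401 -0.0407744  -0.07971583] [ 0.00769309 -0.02807101 -0.03015216]
[ 0.51692433 -0.19243051  0.06219088] 0.5976470394099019
5.7333 [ 0.51742527 -0.19269122  0.06308268] psi 58.31245421607604 z [-1.78241792e-03  8.22744997e-04 -9.99998073e-01] tool delta [-0.00029569  0.00044273 -0.02991817] [ 0.47627598 -0.32543415  0.68031407] [ 0.02980885 -0.00168337 -0.03206125] 0.6016449646592016 0.0 0.09391075882306683
```

Emit:
move_arm(deltas=[0,0,0,0,0,0,1,0,0,0,0,0,0,1,0,0,0,0,0,0,1,0,0,0,0,0,0,1,0,0,0,0,0,0,1,0,0,0,0,0,0,1,0,0,0,0,0,0,1,0,0,0,0,0,0,1], grip_force=8)

```text
time: 6.4
eef_pos: [0.5186, -0.1933, 0.0644]
orientation: [2.742, 1.53, 0.001]
wrist_force: [2.2, -1.1, -0.2]
opening: 0.149
gripper_force: 8.0
```

```bash
python3 st.py
```

```text
6.4 [ 0.51859765 -0.19330858  0.06436039] psi 58.310057475989176 z [ 1.29106552e-03 -7.46533586e-04 -9.99998888e-01] tool delta [-0.00037793 -0.00077815 -0.02864082] [ 2.15256036 -1.13669982 -0.20640222] [-0.1126388  -0.28546323  0.01491757] 0.14853650874075247 7.99165315926075 0.09392638555875457
```

The bar is gripped (opening 14 mm, 8 N). Turning anticlockwise.

Emit:
move_arm(deltas=[0,0,0,0,0,-0.04,1,0,0,0,0,0,-0.08,1,0,0,0,0,0,-0.08,1,0,0,0,0,0,-0.08,1,0,0,0,0,0,-0.08,1,0,0,0,0,0,-0.08,1,0,0,0,0,0,-0.08,1,0,0,0,0,0,-0.08,1,0,0,0,0,0,-0.08,1,0,0,0,0,0,-0.08,1])

```text
time: 7.23
eef_pos: [0.5175, -0.1931, 0.0644]
orientation: [-1.975, -2.442, 0.001]
wrist_force: [-0.8, -1.1, 2.0]
opening: 0.151
gripper_force: 8.0
```

Emit:
move_arm(deltas=[0,0,0,0,0,-0.08,1,0,0,0,0,0,-0.08,1,0,0,0,0,0,-0.04,1,0,0,0,0,0,-0.035,1,0,0,0,0,0,0,1,0,0,0,0,0,0,1,0,0,0,0,0,0,1])

```text
time: 7.82
eef_pos: [0.5172, -0.1932, 0.0643]
orientation: [-1.681, -2.652, 0.002]
wrist_force: [-4.4, 0.4, 3.5]
opening: 0.147
gripper_force: 8.0
```

```bash
python3 st.py; python3 tips.py i.png
```

```text
7.8167 [ 0.51715247 -0.19318471  0.06434625] psi 115.27425446414705 z [-1.85648818e-03 -3.98643035e-04 -9.99998197e-01] tool delta [-0.00023521  0.00043561 -0.02865471] [-4.35233208  0.3731945   3.4602531 ] [-0.15269348  0.66696861  0.02297938] 0.1465351763350882 7.988986372947693 -0.9003880364383372
y+ 251 [0.0864 0.0865 0.0866 0.0866 0.0867 0.0867 0.0868 0.0869 0.087  0.0872
 0.0875 0.0879] tool med [-0.0086246   0.0072693  -0.06089721] [-0.01841126  0.00294618 -0.07997948] [ 0.00904582  0.01777453 -0.02209098]
y- 471 [0.086  0.086  0.0861 0.0861 0.0861 0.0862 0.0862 0.0863 0.0863 0.0864
 0.0864 0.0864] tool med [-0.0088533  -0.01351844 -0.05084817] [-0.0199606  -0.02135476 -0.07993306] [ 0.01036894 -0.00288851 -0.02162975]
[ 0.51715247 -0.19318471  0.06434625] 0.1465351763350882
```

View pics/i.png

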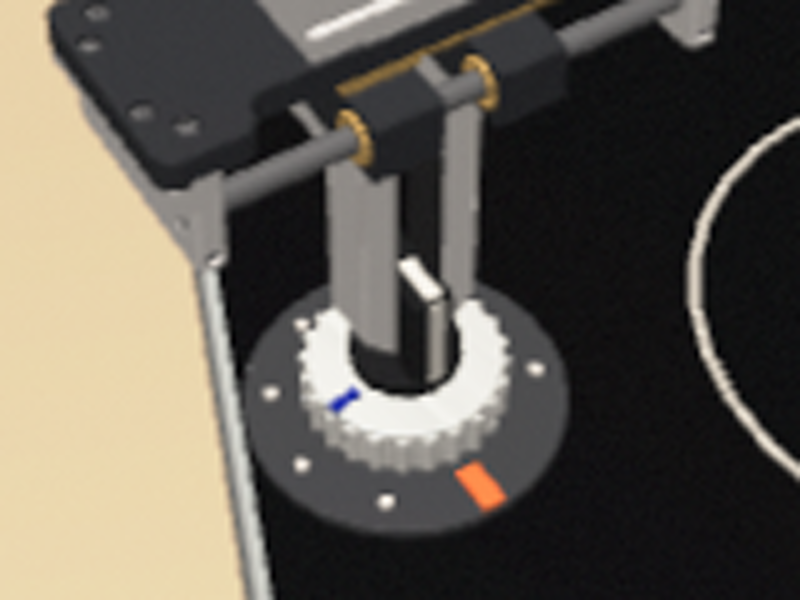

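The pointer at (420,280) now lines up with the orange mark at (480,487), and the blue line is unchanged at (345,400). Releasing and retreating to check from above.

Emit:
move_arm(deltas=[0,0,0,0,0,0,0.6,0,0,0,0,0,0,0.6,0,0,0,0,0,0,0.6,0,0,0,0,0,0,0.6,0,0,0,0,0,0,0.6,0,0,-0.02,0,0,0,0.6,0,0,-0.03,0,0,0,0.6,0,0,-0.03,0,0,0,0.6,0,0,-0.03,0,0,0,0.6,0,0,-0.02,0,0,0,0.6])

```text
time: 8.7
eef_pos: [0.5191, -0.1933, 0.1977]
orientation: [1.678, 2.651, 0.001]
wrist_force: [-0.2, -0.4, -0.5]
opening: 0.4
gripper_force: 0.0
```

Emit:
move_arm(deltas=[-0.004,-0.03,0,0,0,0,0.6,-0.004,-0.03,0,0,0,0,0.6,-0.004,-0.03,0,0,0,0,0.6,-0.004,-0.03,0,0,0,0,0.6,-0.004,-0.03,0,0,0,0,0.6,-0.004,-0.03,0,0,0,0,0.6,-0.004,-0.02,0,0,0,0,0.6,0,0,0,0,0,0,0.6,0,0,0,0,0,0,0.6])

```text
time: 9.45
eef_pos: [0.3491, -0.3042, 0.1943]
orientation: [1.683, 2.652, 0.001]
wrist_force: [0.1, 0.3, -0.3]
opening: 0.4
gripper_force: 0.0
```

```bash
python3 - <<'E'
from h import *
im,d=camera('top')
save('j.png',cv2.resize(im[185:275,320:430],None,fx=6.5,fy=6.5,interpolation=cv2.INTER_CUBIC))
ys,xs=np.where(d>0);P=world('top',np.c_[xs,ys],depth=d[ys,xs])
Q=P[(np.hypot(P[:,0]-.517,P[:,1]+.193)<.05)&(P[:,2]>.114)&(P[:,2]<.13)];print('bar',len(Q),Q.mean(0),cv2.minAreaRect(np.float32(Q[:,:2]*1000)))
v=np.linalg.svd(Q[:,:2]-Q[:,:2].mean(0),full_matrices=False)[2][0];print(np.degrees(np.arctan2(v[1],v[0])))
E
python3 st.py
```

```text
bar 165 [ 0.5178245  -0.19215916  0.1205646 ] ((518.28955078125, -193.37881469726562), (13.755095481872559, 35.123443603515625), 26.67892837524414)
-63.75070919787944
9.5 [ 0.3497074  -0.30366266  0.1942727 ] psi 115.29208348881593 z [ 1.05620506e-03  2.39518128e-04 -9.99999414e-01] tool delta [0.02812568 0.1989752  0.10147653] [ 0.0160215   0.08230623 -0.18182899] [-0.0129243  -0.12280957 -0.00081805] 0.40202648139029556 0.0 -1.279624212804817
```

View pics/j.png

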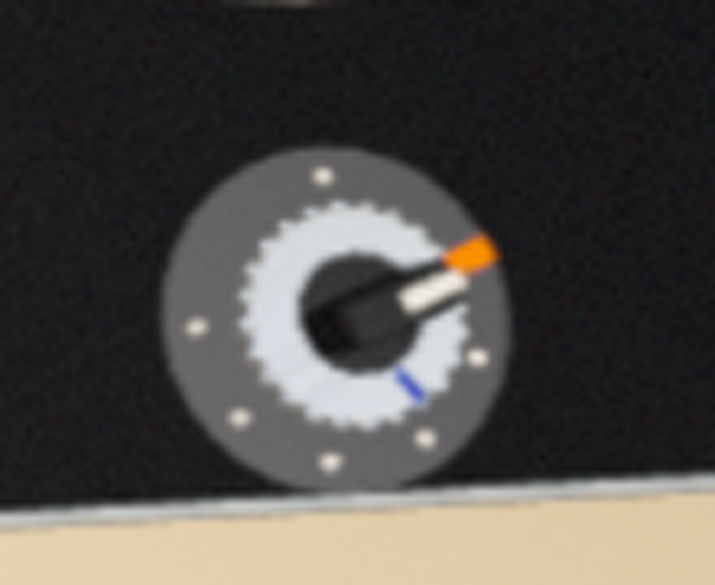

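The bar now points at −64° and the orange mark lies at about −64.5°. The blue line is still at (410,385), as before, and the arm is clear.

```bash
python3 -c "
from rig import *
print(sign_off())"
```

```text
the job is handed in; nothing more can be done
None
```

The inner knob's white pointer is now within about 1° of the orange mark, the outer knob's blue line has not moved, the single knob was never approached, and the job was handed in at about 9.5 s with the gripper open and clear.

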